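Transfer dried sample jars to the furnace rack in order

ROBOT

A 7-joint arm with a two-finger parallel gripper is mounted at the origin on the work surface. World frame = base frame: x ahead of the robot, y to its left, z up, the work surface at z = 0. Lengths are in m, angles in degrees, forces in N, time in s.
With the tool pointing down it reaches from about 0.425 to 0.825 m from the base axis. Payload 3.6 kg.
Tool frame: the origin (TCP) lies on the centre line of the jaws, within the pads' length; the fingertips stand 25 mm ahead of it and the grasp point (between the pads) lies 6 mm ahead of it (env.tips_ahead is the distance from the TCP to the fingertips, in m); z points along the fingers, x is the direction in which the jaws open and shut, and the axes are right-handed (so a half turn about z gives the same grasp; the last joint's range is limited). The gripper opens to 93 mm and grips with 3 to 60 N. Pads are 15 mm wide; open, the fingers measure 128 mm over their backs; the gripper's body (75 mm by 188 mm) begins 65 mm behind the grasp point.
Start: joints at [-69.872, 35.231, -0.722, 81.555, 0.464, 63.22, -2.315], TCP at [0.24, 0.604, 0.216] pointing down, gripper open.
Joint ranges: [-178.69, 178.69], [-17.37, 117.87], [-77.05, 75.6], [15.02, 138.74], [-78.02, 258.01], [0.78, 113.62], [-162.83, 162.83]. Speed limits (degrees/s): [159.86, 159.86, 180, 180, 180, 180, 180].

INTERFACE

Orientations are given as a 3x3 rotation matrix whose columns are the frame's x, y, z axes.
In Python, from bench import env gives the robot as it stands.
- The arm moves only by the shell command python3 -m handwheel 'ROWS' [FORCE]. ROWS is JSON, a list of rows, each a list of 5 numbers: the closure, from 0 (fully open) to 1 (shut), then the shift along the world's x, y, z normalised to -1 to 1, where 1 is 0.12 m, then the turn about the world's z normalised to -1 to 1, where 1 is pi rad. In form: [[hand, tx, ty, tz, twist], ...]. A call has 1 to 20 rows; each row is the pose to reach, as a shift and turn from the pose measured when the call began, turning the shorter way round; what a row does not reach only later rows make up. A row lasts 1/8 s, in which the tool goes at most 62.5 mm and 10.7 degrees, less where a joint would pass 70% of its speed; a pose out of reach is approached as far as the arm can. A call with a number of a shift or a turn outside -1 to 1 is refused whole. A call with a gripper value outside its range is refused whole. The fingers move at their own pace and stop on an object; FORCE is the grip in N (left out, the last holds). Time passes only in rows, so rows that repeat a pose let the fingers close. It gives the time, the measured TCP pose, the force and the opening at its end, in the units of the state.
- env.read_state(): the state, without advancing time (a new reading comes with each control period).
- env.grab_frame(name): name is "scene" or "side" or "wrist"; returns the picture (420x560x3 uint8, red, green, blue); there is no depth.
- env.get_calibration(name): a dict with "K" (3x3 intrinsics, pixels), "origin" and "orientation" of the camera in the world. Camera axes: x right, y up, looking along -z (the intrinsics and any distortion apply to the point x, -y, -z); pixel columns grow to the right and rows downward; lengths in m; the calibration is good to about 2 mm. A picture is of the moment at which its call begins: read the wrist's pose just before it. get_calibration takes no time and is no camera call; for the wrist camera it gives the pose at the moment of the call.
- env.sign_off(): hands the job in, once; it reports no verdict.
The state is a dict: "time": time; "joint_positions": joint angles; "joint_vel": joint speeds; "tau": joint torques, N m; "tool_pos": TCP position; "ee_rot": TCP orientation; "ft_force": force on the tool from outside, world axes, zero at the start; "wrist_torque": the same for the moment, N m; "opening": finger opening in m.
Only numpy, scipy, OpenCV 4.12 (cv2) and the standard library are available. Lean on these libraries where they do the work, as an engineer would, in place of code of your own. Each camera call takes 0.05 s, during which the arm holds its last target. There are 200 camera calls.

TASK

Move the four sample jars from the grey drying rack to the aluminium furnace rack, one in each pocket, keeping their order as counted from the orange end: the jar next to the drying rack's orange end goes next to the furnace rack's orange end, and so on along the row. Do not tip any jar over, and leave all four standing upright on the pocket floors, let go and still.

Things in the scene. Friction and masses are not known exactly. Their poses are not given: they have to be found in the camera images.
- drying_rack: Rack to empty: grey plastic, one row of four pockets, 56 x 212 mm plus end block. Origin under the middle of the row; x across, y along it, z up. 48 mm square pockets centred at y = 78, 26, -26, -78 mm, floor 4 mm and wall tops 17 mm above the underside, walls 4 mm thick. Orange end block 30 mm high at y = 106 to 126 mm (+y end). Fixed; may point any way.
- furnace_rack: Rack to fill: bare aluminium, same shape, empty at the start. Origin under the middle of the row; x across, y along it, z up. 48 mm square pockets centred at y = 78, 26, -26, -78 mm, floor 4 mm and wall tops 17 mm above the underside, walls 4 mm thick. Orange end block 30 mm high at y = 106 to 126 mm (+y end). Fixed; may point any way.
- jar_white: Amber glass jar with a white cap, closed, 32 mm diameter, 65 mm tall, about 60 g, loose and upright. Origin at the centre of its underside, z up along its axis. Starts on the white pad in the grey rack.
- pad_white: Round white pad, 44 mm diameter, 4 mm thick, fixed on the floor of one pocket of the grey rack: it shows where the white-capped jar stood. Origin at the centre of its underside. Does not move during the job.
- jar_yellow: Amber glass jar with a yellow cap, closed, 32 mm diameter, 65 mm tall, about 60 g, loose and upright. Origin at the centre of its underside, z up along its axis. Starts on the yellow pad in the grey rack.
- pad_yellow: Round yellow pad, 44 mm diameter, 4 mm thick, fixed on the floor of one pocket of the grey rack: it shows where the yellow-capped jar stood. Origin at the centre of its underside. Does not move during the job.
- jar_green: Amber glass jar with a green cap, closed, 32 mm diameter, 65 mm tall, about 60 g, loose and upright. Origin at the centre of its underside, z up along its axis. Starts on the green pad in the grey rack.
- pad_green: Round green pad, 44 mm diameter, 4 mm thick, fixed on the floor of one pocket of the grey rack: it shows where the green-capped jar stood. Origin at the centre of its underside. Does not move during the job.
- jar_blue: Amber glass jar with a blue cap, closed, 32 mm diameter, 65 mm tall, about 60 g, loose and upright. Origin at the centre of its underside, z up along its axis. Starts on the blue pad in the grey rack.
- pad_blue: Round blue pad, 44 mm diameter, 4 mm thick, fixed on the floor of one pocket of the grey rack: it shows where the blue-capped jar stood. Origin at the centre of its underside. Does not move during the job.
Not all that is in view belongs to the job. What is shaped like the jar_blue but red or turquoise is not meant.

How it is judged (in metres and radians):
At the end, for the whole second after the job is handed in: Each jar stands on the floor of the furnace-rack pocket that has the same place, counted from the orange end, as the jar's pad has in the drying rack: within 12 mm of the pocket's centre along x and along y, its underside less than 10 mm above the rack's underside, tilted less than 0.1 rad, at rest (((y of pad_white in the frame of drying_rack between 0.068 and 0.088 m and y of jar_white in the frame of furnace_rack between 0.066 and 0.09 m) or (y of pad_white in the frame of drying_rack between 0.016 and 0.036 m and y of jar_white in the frame of furnace_rack between 0.014 and 0.038 m) or (y of pad_white in the frame of drying_rack between -0.036 and -0.016 m and y of jar_white in the frame of furnace_rack between -0.038 and -0.014 m) or (y of pad_white in the frame of drying_rack between -0.088 and -0.068 m and y of jar_white in the frame of furnace_rack between -0.09 and -0.066 m)) and x of jar_white in the frame of furnace_rack between -0.012 and 0.012 m and z of jar_white in the frame of furnace_rack between -0.004 and 0.01 m and angle between each of jar_white, jar_yellow, jar_green, jar_blue's own z axis and vertical below 0.1 rad and linear speed of each of jar_white, jar_yellow, jar_green, jar_blue below 0.01 m/s and angular speed of each of jar_white, jar_yellow, jar_green, jar_blue below 0.1 rad/s and ((y of pad_yellow in the frame of drying_rack between 0.068 and 0.088 m and y of jar_yellow in the frame of furnace_rack between 0.066 and 0.09 m) or (y of pad_yellow in the frame of drying_rack between 0.016 and 0.036 m and y of jar_yellow in the frame of furnace_rack between 0.014 and 0.038 m) or (y of pad_yellow in the frame of drying_rack between -0.036 and -0.016 m and y of jar_yellow in the frame of furnace_rack between -0.038 and -0.014 m) or (y of pad_yellow in the frame of drying_rack between -0.088 and -0.068 m and y of jar_yellow in the frame of furnace_rack between -0.09 and -0.066 m)) and x of jar_yellow in the frame of furnace_rack between -0.012 and 0.012 m and z of jar_yellow in the frame of furnace_rack between -0.004 and 0.01 m and ((y of pad_green in the frame of drying_rack between 0.068 and 0.088 m and y of jar_green in the frame of furnace_rack between 0.066 and 0.09 m) or (y of pad_green in the frame of drying_rack between 0.016 and 0.036 m and y of jar_green in the frame of furnace_rack between 0.014 and 0.038 m) or (y of pad_green in the frame of drying_rack between -0.036 and -0.016 m and y of jar_green in the frame of furnace_rack between -0.038 and -0.014 m) or (y of pad_green in the frame of drying_rack between -0.088 and -0.068 m and y of jar_green in the frame of furnace_rack between -0.09 and -0.066 m)) and x of jar_green in the frame of furnace_rack between -0.012 and 0.012 m and z of jar_green in the frame of furnace_rack between -0.004 and 0.01 m and ((y of pad_blue in the frame of drying_rack between 0.068 and 0.088 m and y of jar_blue in the frame of furnace_rack between 0.066 and 0.09 m) or (y of pad_blue in the frame of drying_rack between 0.016 and 0.036 m and y of jar_blue in the frame of furnace_rack between 0.014 and 0.038 m) or (y of pad_blue in the frame of drying_rack between -0.036 and -0.016 m and y of jar_blue in the frame of furnace_rack between -0.038 and -0.014 m) or (y of pad_blue in the frame of drying_rack between -0.088 and -0.068 m and y of jar_blue in the frame of furnace_rack between -0.09 and -0.066 m)) and x of jar_blue in the frame of furnace_rack between -0.012 and 0.012 m and z of jar_blue in the frame of furnace_rack between -0.004 and 0.01 m); the robot touches nothing.
It fails at once if the white-capped jar is tipped over (more than 0.7 rad) (angle between jar_white's own z axis and vertical above 0.7 rad).
It fails at once if the yellow-capped jar is tipped over (more than 0.7 rad) (angle between jar_yellow's own z axis and vertical above 0.7 rad).
It fails at once if the green-capped jar is tipped over (more than 0.7 rad) (angle between jar_green's own z axis and vertical above 0.7 rad).
It fails at once if the blue-capped jar is tipped over (more than 0.7 rad) (angle between jar_blue's own z axis and vertical above 0.7 rad).
It also fails if it takes over 93 s, if anything falls off the work surface, if the arm or the gripper's body presses on something with over 40 N, if the wrist force passes 120 N, or if a joint passes its speed limit or range.

## Working session

There is one attempt and no reset: what is moved stays moved. The work goes in short steps, Python scripts to look and compute and a shell command to move; the robot and the scene stay as the last step left them, time stands still between calls to the robot, and variables do not carry over. Pictures are saved under pics/ and viewed, on a budget of 14 in all, crops included, one or two more only if the job needs it, and the job is handed in when it is done.

```bash
ls; mkdir -p pics; python3 - <<'E'
from bench import env
import cv2,numpy as np
s=env.read_state();print(s)
for n in("scene","side","wrist"):
    c=env.get_calibration(n);print(n,c)
    cv2.imwrite(f"pics/{n}0.png",env.grab_frame(n)[:,:,::-1])
E
```

```text
pics
{'time': 0.0, 'joint_positions': array([-69.87243781,  35.28912729,  -0.72232858,  81.63936547,
         0.46411698,  63.22022009,  -2.3146952 ]), 'joint_vel': array([ 0.04099663,  0.04163494, -0.05033525,  0.01738989,  0.0146717 ,
        0.04530877, -0.06035313]), 'tau': array([ 1.50012029e-04, -4.58936763e+01,  2.08795737e-01, -1.65746641e+01,
       -6.11638161e-02,  2.03498412e-02,  2.32940401e-04]), 'tool_pos': array([0.23946937, 0.60342784, 0.21489393]), 'ee_rot': array([[ 3.68812540e-01,  9.29503363e-01, -8.99502837e-04],
       [ 9.29500314e-01, -3.68813634e-01, -2.38106875e-03],
       [-2.54496032e-03,  4.20798444e-05, -9.99996761e-01]]), 'ft_force': array([-0.72444199, -0.19268747,  0.0752824 ]), 'wrist_torque': array([-0.00963855, -0.01425127,  0.01086176]), 'opening': 0.09286421621445536}
scene {'K': array([[379.07664677,   0.        , 279.41708318],
       [  0.        , 379.07664677, 213.52183514],
       [  0.        ,   0.        ,   1.        ]]), 'origin': array([0.89378851, 0.31432369, 0.69340236]), 'orientation': array([[-0.65865303, -0.60635233,  0.4455480
[... 169 characters left out ...]
  [  0.        , 500.91364115, 213.26505288],
       [  0.        ,   0.        ,   1.        ]]), 'origin': array([ 0.45214467, -0.68046783,  0.72837489]), 'orientation': array([[ 0.98792689,  0.10430428, -0.11454724],
       [-0.15476015,  0.6981201 , -0.6990548 ],
       [ 0.00705333,  0.70834239,  0.70583377]])}
wrist {'K': array([[363.57257289,   0.        , 283.15376773],
       [  0.        , 363.57257289, 209.33692662],
       [  0.        ,   0.        ,   1.        ]]), 'origin': array([0.17183368, 0.63127076, 0.38298244]), 'orientation': array([[ 0.3691557 , -0.89622374, -0.24598186],
       [ 0.92936383,  0.35523841,  0.10044176],
       [-0.00263609, -0.26568529,  0.96405621]])}
```

View pics/scene0.png

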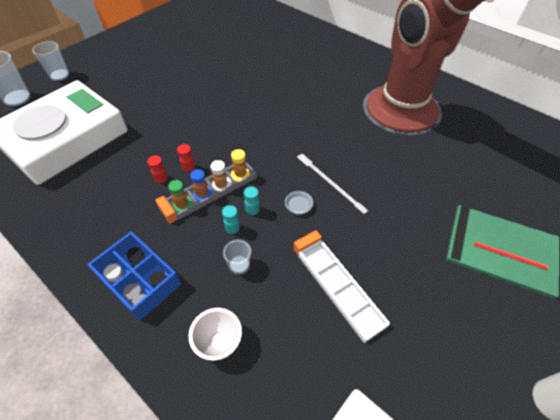

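View pics/side0.png

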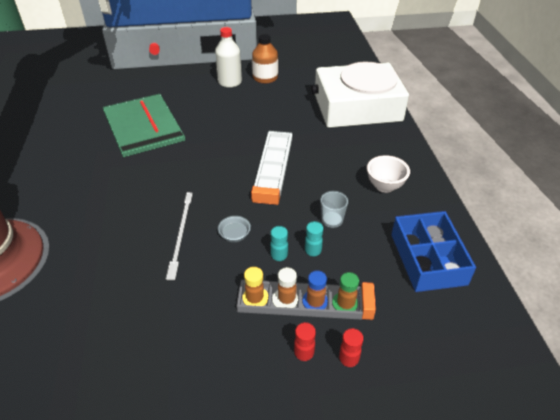

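View pics/wrist0.png

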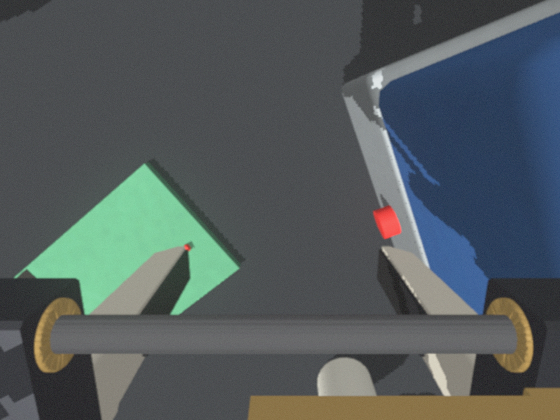

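Scene view: drying rack from (165,210, orange) to (255,172), cap order from orange green, blue, white, yellow. Furnace rack from orange (308,242) to (375,328). The side view agrees: caps yellow (254,274), white (287,276), blue (317,279), green (349,281); furnace orange end at (266,195). The wrist view shows neither rack.

```bash
cat > h.py <<'E'
from bench import env
import numpy as np, cv2
def ray(c,u,v):
    K=c["K"];d=np.array([(u-K[0,2])/K[0,0],-(v-K[1,2])/K[1,1],-1.])
    return c["origin"],c["orientation"]@d
def hit(c,u,v,z):
    o,d=ray(c,u,v);return (o+d*(z-o[2])/d[2]).round(4)
def proj(c,p):
    q=c["orientation"].T@(np.asarray(p)-c["origin"]);K=c["K"]
    return np.array([K[0,2]-K[0,0]*q[0]/q[2],K[1,2]+K[1,1]*q[1]/q[2]])
E
python3 - <<'E'
from h import *
a=env.get_calibration("scene");b=env.get_calibration("side")
for n,p,q in[("g",(176,186),(349,279)),("b",(198,174),(317,278)),("w",(218,166),(287,275)),("y",(238,155),(254,273))]:
    print(n,hit(a,*p,.073),hit(b,*q,.073))
print("f orange",hit(a,307,240,.03),hit(b,266,193,.03),"f end",hit(a,375,325,.017),hit(b,277,135,.017))
for n in("scene","side"):
    im=cv2.imread(f"pics/{n}0.png")
    if n=="scene": A=im[150:350,145:395]
    else: A=im[120:320,180:430]
    cv2.imwrite(f"pics/{n}c.png",cv2.resize(A,(750,600),interpolation=cv2.INTER_CUBIC))
E
```

```text
g [ 0.6431 -0.1947  0.073 ] [ 0.6396 -0.1979  0.073 ]
b [ 0.5891 -0.1853  0.073 ] [ 0.5881 -0.1881  0.073 ]
w [ 0.5437 -0.17    0.073 ] [ 0.5404 -0.1746  0.073 ]
y [ 0.49   -0.1608  0.073 ] [ 0.4871 -0.1623  0.073 ]
f orange [0.5413 0.0855 0.03  ] [0.5372 0.0752 0.03  ] f end [0.5948 0.288  0.017 ] [0.591 0.288 0.017]
```

View pics/scenec.png

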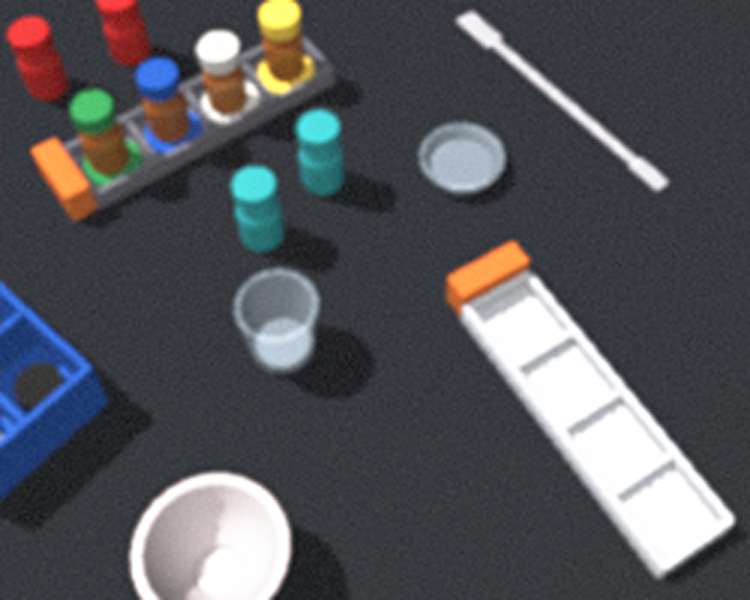

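View pics/sidec.png

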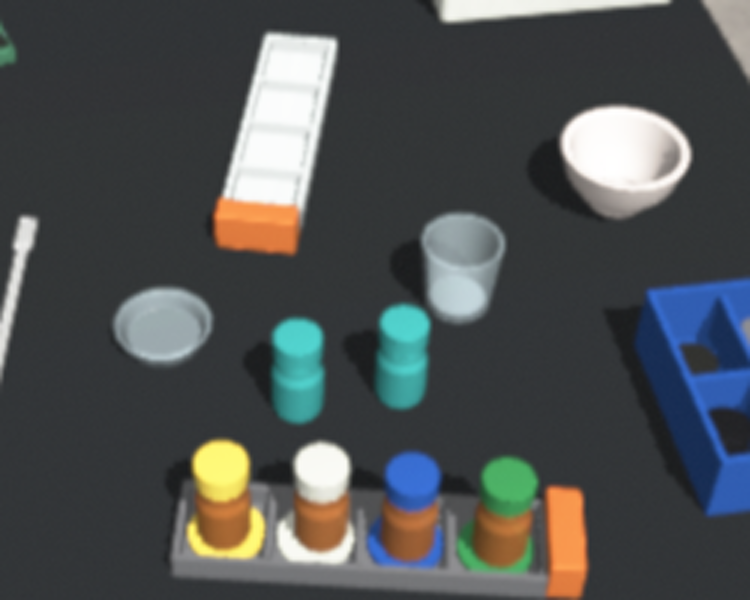

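The crops confirm the order and the rack directions. I'll go above the furnace rack at height with the tool turned, and look.

```bash

python3 -m handwheel '[[0,0,0,0.75,-0.06],[0,0,0,0.75,-0.12],[0,0,0,0.75,-0.18],[0,0,0,0.75,-0.24],[0,0,0,0.75,-0.3],[0,0,0,0.75,-0.36],[0,0,0,0.75,-0.42],[0,0,0,0.75,-0.46],[0,0,0,0.75,-0.46]]' 
python3 -m handwheel '[[0,0.7,-0.85,0,0],[0,0.7,-0.85,0,0],[0,0.7,-0.85,0,0]]'
python3 -m handwheel '[[0,0.7,-0.85,0,0],[0,0.7,-0.85,0,0],[0,0.7,-0.85,0,0]]'
python3 -m handwheel '[[0,0.7,-0.85,0,0],[0,0.7,-0.85,0,0],[0,0.7,-0.85,0,0]]'
python3 -m handwheel '[[0,0.7,-0.85,0,0],[0,0.7,-0.85,0,0],[0,0.7,-0.85,0,0],[0,0.7,-0.85,0,0],[0,0.7,-0.85,0,0]]'
python3 - <<'E'
from h import *
c=env.get_calibration("wrist");im=env.grab_frame("wrist")
np.savez("w1.npz",**c);print(c["origin"])
cv2.imwrite("pics/w1.png",cv2.resize(im[:,:,::-1],(784,588)))
E
```

```text
time: 1.27
tool_pos: [0.2392, 0.6035, 0.3046]
ee_rot: [[0.969, -0.248, -0.002], [-0.248, -0.969, -0.001], [-0.002, 0.001, -1.0]]
ft_force: [0.2, 0.0, -0.1]
opening: 0.093
time: 1.65
tool_pos: [0.3284, 0.4963, 0.3056]
ee_rot: [[0.967, -0.256, 0.001], [-0.256, -0.967, -0.002], [0.002, 0.002, -1.0]]
ft_force: [0.1, -0.4, 1.3]
opening: 0.0929
time: 2.02
tool_pos: [0.4156, 0.3901, 0.3061]
ee_rot: [[0.965, -0.261, 0.003], [-0.261, -0.965, -0.004], [0.004, 0.003, -1.0]]
ft_force: [-0.3, 0.4, 0.8]
opening: 0.0933
time: 2.4
tool_pos: [0.5021, 0.2844, 0.3063]
ee_rot: [[0.964, -0.267, 0.005], [-0.267, -0.964, -0.006], [0.006, 0.004, -1.0]]
ft_force: [1.2, 1.0, 0.1]
opening: 0.0929
time: 3.02
tool_pos: [0.5848, 0.1861, 0.306]
ee_rot: [[0.965, -0.261, 0.003], [-0.261, -0.965, -0.003], [0.004, 0.002, -1.0]]
ft_force: [-0.3, 0.6, 0.2]
opening: 0.0929
[0.60351553 0.25766067 0.47380736]
```

View pics/w1.png

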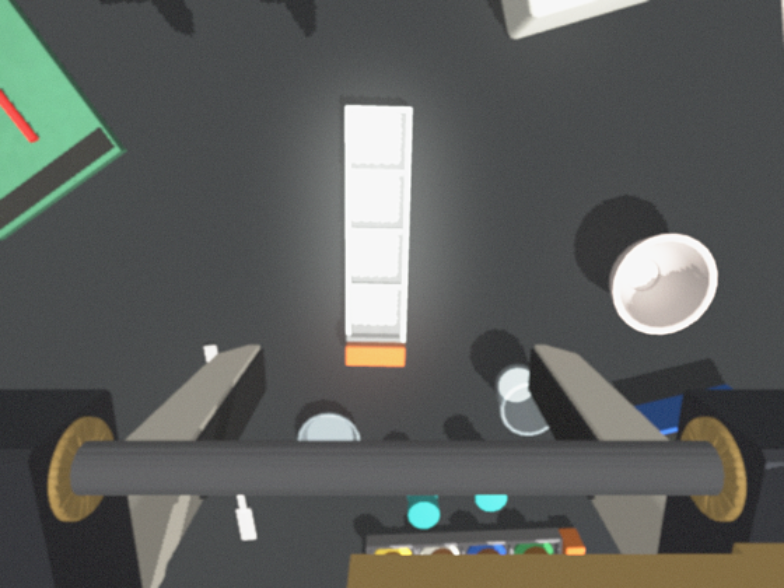

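Furnace rack, in the enlarged view: far end top corners (346,106), (412,107); wall top at the orange end about (347,342), (406,343); orange block top corners (346,366), (405,366).

```bash
python3 - <<'E'
from h import *
c=dict(np.load("w1.npz"))
P=lambda u,v,z:hit(c,u/1.4,v/1.4,z)[:2]
a,b=P(346,106,.017),P(412,107,.017);d,e=P(345,366,.03),P(405,366,.03)
m,n=(a+b)/2,(d+e)/2
print(a,b,d,e,np.linalg.norm(a-b),np.linalg.norm(d-e),np.linalg.norm(m-n))
y=(n-m)/np.linalg.norm(n-m);print("yaw",np.degrees(np.arctan2(*y[::-1])))
o=m+y*.106+ y*(np.linalg.norm(m-n)-.232)/2
print("org",o)
for k in(.078,.026,-.026,-.078):print(k,(o+y*k).round(4))
# overlay check in scene/side
o3=lambda x,yy,z:np.r_[o+y*yy+np.array([y[1],-y[0]])*x,z]
for nme in("scene","side"):
    im=cv2.imread(f"pics/{nme}0.png");cc=env.get_calibration(nme)
    f=4;im=cv2.resize(im,None,fx=f,fy=f)
    for k in(.078,.026,-.026,-.078):
        q=np.array([proj(cc,o3(sx*.024,k+sy*.024,.017))*f+f/2 for sx,sy in((1,1),(1,-1),(-1,-1),(-1,1))]).astype(int)
        cv2.polylines(im,[q],True,(0,0,255),1)
    u=(proj(cc,o3(0,0,.01))*f).astype(int);globals()[nme]=im[u[1]-250:u[1]+250,u[0]-190:u[0]+190]
cv2.imwrite("pics/ov.png",np.hstack([scene,side]))
E
```

```text
[0.5747 0.3045] [0.6283 0.2892] [0.5084 0.0825] [0.5629 0.0676] 0.05574091854284424 0.05650008849550591 0.231368672252749
yaw -106.53557972554715
org [0.57142111 0.19553643]
0.078 [0.5492 0.1208]
0.026 [0.564  0.1706]
-0.026 [0.5788 0.2205]
-0.078 [0.5936 0.2703]
```

View pics/ov.png

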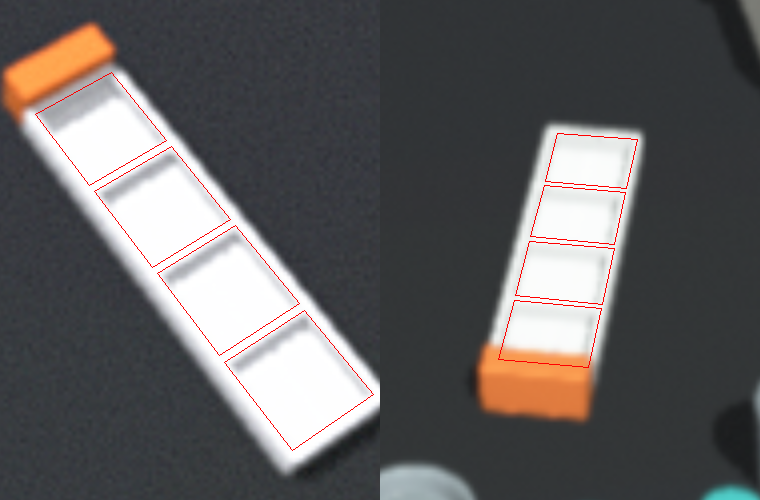

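Furnace rack pose fits both fixed views to about 2 mm. Now the drying rack.

```bash

python3 -m handwheel '[[0,0.1,-0.9,0,0],[0,0.1,-0.9,0,0],[0,0.1,-0.9,0,0]]' >/dev/null
python3 -m handwheel '[[0,0.1,-0.9,0,0],[0,0.1,-0.9,0,0],[0,0.1,-0.9,0,0],[0,0.1,-0.9,0,0],[0,0.1,-0.9,0,0]]'
python3 - <<'E'
from h import *
c=env.get_calibration("wrist");im=env.grab_frame("wrist")
np.savez("w2.npz",**c);print(c["origin"])
cv2.imwrite("pics/w2.png",cv2.resize(im[:,:,::-1],(784,588)))
E
```

```text
time: 4.08
tool_pos: [0.6088, -0.03, 0.3066]
ee_rot: [[0.965, -0.261, 0.004], [-0.261, -0.965, -0.003], [0.005, 0.002, -1.0]]
ft_force: [-0.3, 0.4, -0.2]
opening: 0.0929
[0.62741138 0.04159435 0.4744682 ]
```

View pics/w2.png

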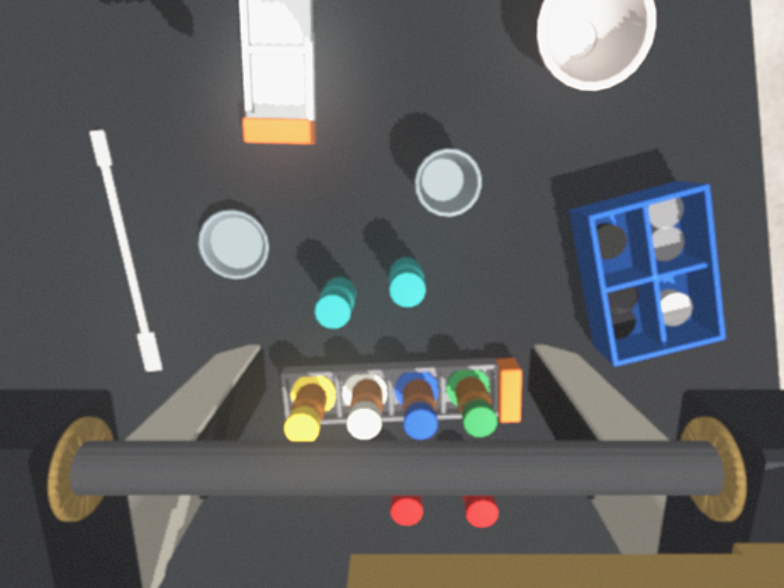

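Cap tops: yellow (302,427), white (364,424), blue (421,423), green (481,422); turquoise (333,311), (407,289); red (407,511), (482,512). Rack top corners: (284,373), (497,361).

```bash
python3 - <<'E'
from h import *
c=dict(np.load("w2.npz"))
P=lambda u,v,z:hit(c,u/1.4,v/1.4,z)[:2]
J={}
for n,p in dict(y=(302,427),w=(364,424),b=(421,423),g=(481,422)).items(): J[n]=P(*p,.073);print(n,J[n])
v=J["g"]-J["y"];ya=np.arctan2(v[1],v[0]);print("yaw",np.degrees(ya),np.linalg.norm(v))
m=sum(J.values())/4;a=P(284,373,.017);b=P(497,361,.017);w=b-a
print("mean",m,"wall",a,b,np.linalg.norm(w),np.degrees(np.arctan2(w[1],w[0])))
ax=np.array([np.cos(ya),np.sin(ya)]);ay=np.array([-ax[1],ax[0]])
for p in((333,311),(407,289),(407,511),(482,512)):
    q=P(*p,.065)-m;print("distractor along",q@ax,"across",q@ay)
E
```

```text
y [ 0.4885 -0.1625]
w [ 0.542  -0.1742]
b [ 0.5907 -0.1866]
g [ 0.6419 -0.1996]
yaw -13.595989496135461 0.15782259027148177
mean [ 0.565775 -0.180725] wall [ 0.4705 -0.1304] [ 0.6733 -0.1729] 0.20720542946554277 -11.835965077699367
distractor along -0.04665404672001826 across 0.10325120422855297
distractor along 0.016128030186436132 across 0.12059567940977572
distractor along 0.011351274218211336 across -0.09702551120000848
distractor along 0.08234161838077646 across -0.10043300818174558
```

```bash

python3 -m handwheel '[[0.2,0.275,-0.7,0,0.06],[0.2,0.275,-0.7,0,0.12],[0.2,0.275,-0.7,0,0.18],[0.2,0.275,-0.7,0,0.24],[0.2,0.275,-0.7,0,0.3],[0.2,0.275,-0.7,0,0.36],[0.2,0.275,-0.7,0,0.42],[0.2,0.275,-0.7,0,0.48],[0.2,0.275,-0.7,0,0.512],[0.2,0.275,-0.7,0,0.512]]' >/dev/null
python3 -m handwheel '[[0.2,0,-0.7,-1,0],[0.2,0,-0.7,-1,0],[0.2,0,-0.7,-1,0],[0.2,0,-0.7,-1,0],[0.2,0,-0.7,-1,0],[0.2,0,-0.7,-1,0]]'
```

```text
time: 6.12
tool_pos: [0.6437, -0.1954, 0.189]
ee_rot: [[0.223, 0.975, 0.008], [0.975, -0.223, 0.005], [0.007, 0.007, -1.0]]
ft_force: [0.4, -0.7, 0.2]
opening: 0.0746
```

```bash

python3 -m handwheel '[[0.2,-0.015,-0.03,-0.4,0],[0.2,-0.015,-0.03,-0.7,0],[0.2,-0.015,-0.03,-1,0],[0.2,-0.015,-0.03,-1,0],[0.2,-0.015,-0.03,-1,0]]'
python3 - <<'E'
from h import *
cv2.imwrite("pics/s3.png",np.hstack([cv2.resize(env.grab_frame("scene")[140:250,130:260,::-1],(400,340)),cv2.resize(env.grab_frame("side")[220:350,220:380,::-1],(400,340))]))
E
```

```text
time: 6.75
tool_pos: [0.6435, -0.1989, 0.0713]
ee_rot: [[0.222, 0.975, 0.012], [0.975, -0.222, 0.004], [0.007, 0.011, -1.0]]
ft_force: [1.7, 0.4, 0.3]
opening: 0.0744
```

View pics/s3.png

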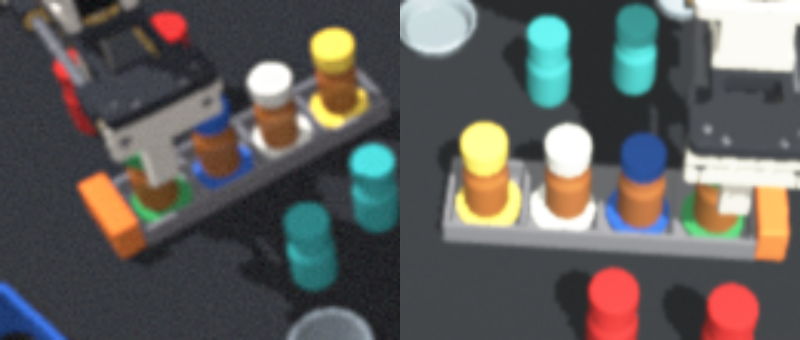

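```bash
python3 - <<'E'
from h import *
s=env.read_state();R=s["ee_rot"];t=s["tool_pos"]
for n in("side","scene"):
    c=env.get_calibration(n)
    for sx in(-1,1):print(n,sx,proj(c,t+R@[sx*.045,0,.025]),proj(c,t+R@[sx*.045,0,-.01]))
    print("jar",proj(c,[.6418,-.1985,.073]),proj(c,[.6418,-.1985,.04]),proj(c,[.6418,-.1985,.008]))
E
```

```text
side -1 [350.82386267 311.70172036] [352.82357331 299.05754264]
side 1 [349.55945998 267.89578273] [351.37268132 254.90997651]
jar [350.37862356 279.12573917] [348.42110884 291.17387164] [346.62334704 302.23875518]
scene -1 [167.77515654 180.4341912 ] [164.14440789 169.68875478]
scene 1 [186.55739605 206.12632472] [183.39957716 195.70883164]
jar [175.29633078 184.75033945] [178.54115623 194.45798906] [181.49625722 203.29886062]
```

```bash
python3 - <<'E'
from h import *
print(env.tips_ahead)
s=env.read_state();R=s["ee_rot"];t=s["tool_pos"];o=[]
for n in("scene","side"):
    c=env.get_calibration(n);im=cv2.resize(env.grab_frame(n)[:,:,::-1],None,fx=6,fy=6,interpolation=cv2.INTER_CUBIC)
    for sx in(-1,1):
        for z in(.025,.006,-.02):cv2.circle(im,tuple((proj(c,t+R@[sx*.037,0,z])*6+3).astype(int)),4,(255,0,255) if sx>0 else (0,255,255),-1)
    u=(proj(c,[.642,-.199,.06])*6).astype(int);o.append(im[u[1]-250:u[1]+250,u[0]-200:u[0]+200])
cv2.imwrite("pics/s4.png",np.hstack(o))
E
```

```text
0.025
```

View pics/s4.png

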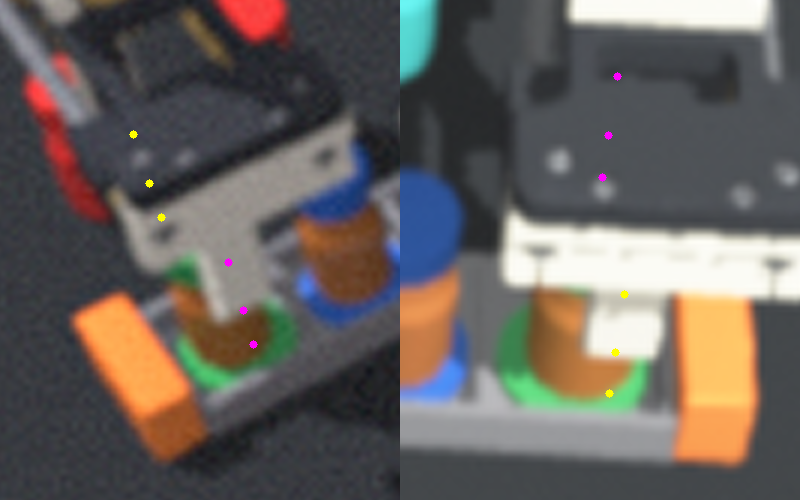

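The view shows the fingers straddling the green jar, tips a bit higher than nominal and ~3 mm towards the orange end. I'll correct slightly, descend and grip gently.

```bash

python3 -m handwheel '[[0.2,-0.025,0,-0.06,0],[0.2,-0.025,0,-0.12,0],[0.2,-0.025,0,-0.13,0],[0.2,-0.025,0,-0.13,0],[0.2,-0.025,0,-0.13,0]]'
python3 -m handwheel '[[0.5,0,0,0,0],[0.6,0,0,0,0],[0.7,0,0,0,0],[0.7,0,0,0,0],[0.8,0,0,0,0],[0.8,0,0,0,0],[0.8,0,0,0,0]]' 12
python3 - <<'E'
from h import *
o=[]
for n in("scene","side"):
    c=env.get_calibration(n);im=cv2.resize(env.grab_frame(n)[:,:,::-1],None,fx=6,fy=6,interpolation=cv2.INTER_CUBIC)
    u=(proj(c,[.642,-.199,.06])*6).astype(int);o.append(im[u[1]-250:u[1]+250,u[0]-200:u[0]+200])
cv2.imwrite("pics/s5.png",np.hstack(o))
E
```

```text
time: 7.58
tool_pos: [0.6402, -0.1994, 0.0556]
ee_rot: [[0.222, 0.975, 0.012], [0.975, -0.223, 0.004], [0.007, 0.011, -1.0]]
ft_force: [-0.1, -0.1, -0.1]
opening: 0.0742
time: 8.45
tool_pos: [0.6402, -0.1994, 0.0555]
ee_rot: [[0.222, 0.975, 0.012], [0.975, -0.223, 0.004], [0.007, 0.01, -1.0]]
ft_force: [-0.1, -0.5, 0.7]
opening: 0.0297
```

View pics/s5.png

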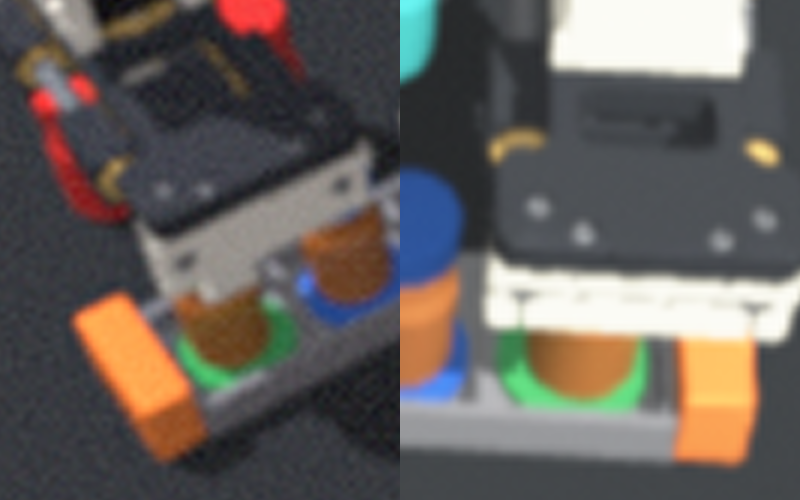

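Opening 29.7 mm: holding the cap, jar upright. Lift and carry.

```bash

python3 -m handwheel '[[0.8,0,0,0,0],[0.8,0,0,0.25,0],[0.8,0,0,0.6,0],[0.8,0,0,1,0],[0.8,0,0,1,0],[0.8,0,0,1,0]]' 20
python3 -m handwheel '[[0.8,-0.05,0.18,0,-0.05],[0.8,-0.1,0.36,0,-0.1],[0.8,-0.15,0.54,0,-0.15],[0.8,-0.2,0.7,0,-0.2],[0.8,-0.25,0.9,0,-0.25],[0.8,-0.25,0.9,0,-0.25]]' | tail -2
python3 -m handwheel '[[0.8,-0.05,0.18,0,-0.05],[0.8,-0.1,0.36,0,-0.1],[0.8,-0.15,0.54,0,-0.15],[0.8,-0.2,0.7,0,-0.2],[0.8,-0.25,0.9,0,-0.26],[0.8,-0.25,0.9,0,-0.26]]' | tail -1
python3 -m handwheel '[[0.8,-0.1,0.36,0,0],[0.8,-0.2,0.7,0,0],[0.8,-0.25,0.9,0,0],[0.8,-0.25,0.9,0,0],[0.8,-0.25,0.9,0,0]]'
```

```text
time: 9.3
tool_pos: [0.6394, -0.1991, 0.1747]
ee_rot: [[0.222, 0.975, 0.01], [0.975, -0.222, 0.005], [0.007, 0.009, -1.0]]
ft_force: [-0.1, 0.2, -1.3]
opening: 0.0296
ft_force: [0.2, -0.1, -0.9]
opening: 0.0298
opening: 0.0295
time: 11.42
tool_pos: [0.5487, 0.1261, 0.1715]
ee_rot: [[0.97, -0.242, 0.001], [-0.242, -0.97, -0.008], [0.003, 0.008, -1.0]]
ft_force: [0.9, -0.3, -0.7]
opening: 0.0297
```

```bash

python3 -m handwheel '[[0.8,0,-0.04,-0.2,-0.014],[0.8,0,-0.04,-0.5,-0.014],[0.8,0,-0.04,-0.75,-0.014],[0.8,0,-0.04,-0.85,-0.014],[0.8,0,-0.04,-0.92,-0.014],[0.8,0,-0.04,-0.95,-0.014],[0.8,0,-0.04,-0.98,-0.014],[0.8,0,-0.04,-0.98,-0.014],[0.8,0,-0.04,-0.98,-0.014]]'
python3 - <<'E'
from h import *
o=[]
for n in("scene","side"):
    c=env.get_calibration(n);im=cv2.resize(env.grab_frame(n)[:,:,::-1],None,fx=5,fy=5,interpolation=cv2.INTER_CUBIC)
    u=(proj(c,[.549,.121,.03])*5).astype(int);o.append(im[u[1]-250:u[1]+250,u[0]-200:u[0]+200])
cv2.imwrite("pics/s6.png",np.hstack(o))
E
```

```text
time: 12.55
tool_pos: [0.5489, 0.1215, 0.0543]
ee_rot: [[0.959, -0.284, 0.002], [-0.284, -0.959, -0.008], [0.004, 0.007, -1.0]]
ft_force: [0.4, -0.6, -0.8]
opening: 0.0296
```

View pics/s6.png

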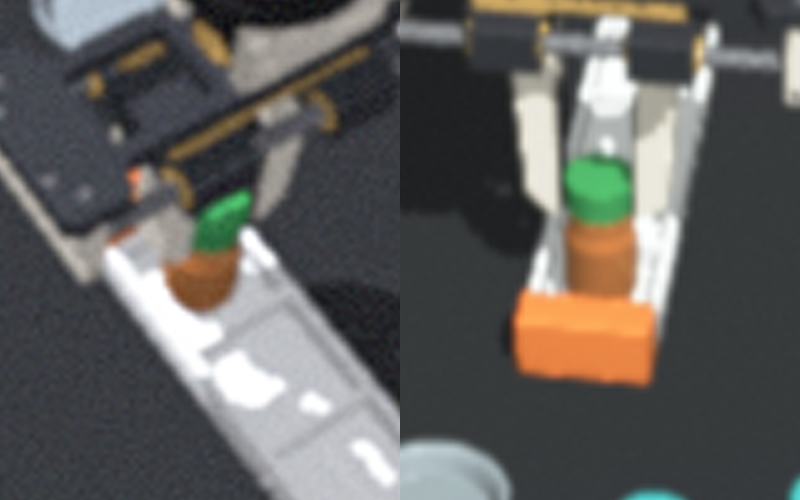

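Green jar sits inside the first pocket, centred. Lower 2 mm, release, lift, go to blue.

```bash

python3 -m handwheel '[[0.8,0,0,-0.015,0],[0.8,0,0,-0.02,0],[0.8,0,0,-0.02,0],[0.6,0,0,-0.02,0],[0.3,0,0,-0.02,0],[0.25,0,0,-0.02,0],[0.25,0,0,-0.02,0],[0.25,0,0,0.1,0],[0.25,0,0,0.5,0],[0.25,0,0,1,0],[0.25,0,0,1,0]]' 
python3 -m handwheel '[[0.25,0.02,-0.17,0,0.05],[0.25,0.04,-0.35,0,0.1],[0.25,0.06,-0.52,0,0.15],[0.25,0.08,-0.7,0,0.2],[0.25,0.11,-0.86,0,0.25],[0.25,0.11,-0.86,0,0.25]]' | tail -1
python3 -m handwheel '[[0.25,0.02,-0.17,0,0.05],[0.25,0.04,-0.35,0,0.1],[0.25,0.06,-0.52,0,0.15],[0.25,0.08,-0.7,0,0.2],[0.25,0.11,-0.86,0,0.26],[0.25,0.11,-0.86,0,0.26]]' | tail -1
python3 -m handwheel '[[0.25,0.04,-0.35,0,0],[0.25,0.08,-0.7,0,0],[0.25,0.11,-0.86,0,0],[0.25,0.11,-0.86,0,0],[0.25,0.11,-0.86,0,0]]'
```

```text
time: 14.02
tool_pos: [0.5526, 0.1212, 0.18]
ee_rot: [[0.959, -0.284, 0.013], [-0.284, -0.959, -0.006], [0.014, 0.002, -1.0]]
ft_force: [-0.7, 0.5, -0.8]
opening: 0.0698
opening: 0.0695
opening: 0.0693
time: 16.15
tool_pos: [0.5919, -0.188, 0.1795]
ee_rot: [[0.263, 0.965, 0.004], [0.965, -0.263, 0.015], [0.016, 0.0, -1.0]]
ft_force: [0.7, 0.1, 0.6]
opening: 0.0698
```

```bash

python3 -m handwheel '[[0.25,-0.03,0.008,-0.05,0.013],[0.25,-0.03,0.008,-0.4,0.013],[0.25,-0.03,0.008,-0.8,0.013],[0.25,-0.03,0.008,-1,0.013],[0.25,-0.03,0.008,-1,0.013],[0.25,-0.03,0.008,-1,0.013]]'
python3 -m handwheel '[[0.25,0,0,-0.04,0],[0.25,0,0,-0.04,0],[0.5,0,0,-0.04,0],[0.6,0,0,-0.04,0],[0.7,0,0,-0.04,0],[0.8,0,0,-0.04,0],[0.8,0,0,-0.04,0],[0.8,0,0,-0.04,0],[0.8,0,0,-0.04,0]]' 15
python3 - <<'E'
from h import *
o=[]
for n,p in(("scene",[.549,.121,.03]),("side",[.59,-.187,.06])):
    c=env.get_calibration(n);im=cv2.resize(env.grab_frame(n)[:,:,::-1],None,fx=5,fy=5,interpolation=cv2.INTER_CUBIC)
    u=(proj(c,p)*5).astype(int);o.append(im[u[1]-250:u[1]+250,u[0]-200:u[0]+200])
cv2.imwrite("pics/s7.png",np.hstack(o))
E
```

```text
time: 16.9
tool_pos: [0.5892, -0.1864, 0.0605]
ee_rot: [[0.222, 0.975, 0.005], [0.975, -0.223, 0.015], [0.016, 0.002, -1.0]]
ft_force: [0.6, -0.1, 0.2]
opening: 0.0698
time: 18.02
tool_pos: [0.5892, -0.1865, 0.0557]
ee_rot: [[0.223, 0.975, 0.005], [0.975, -0.223, 0.015], [0.016, 0.002, -1.0]]
ft_force: [0.2, -0.3, -0.6]
opening: 0.0301
```

View pics/s7.png

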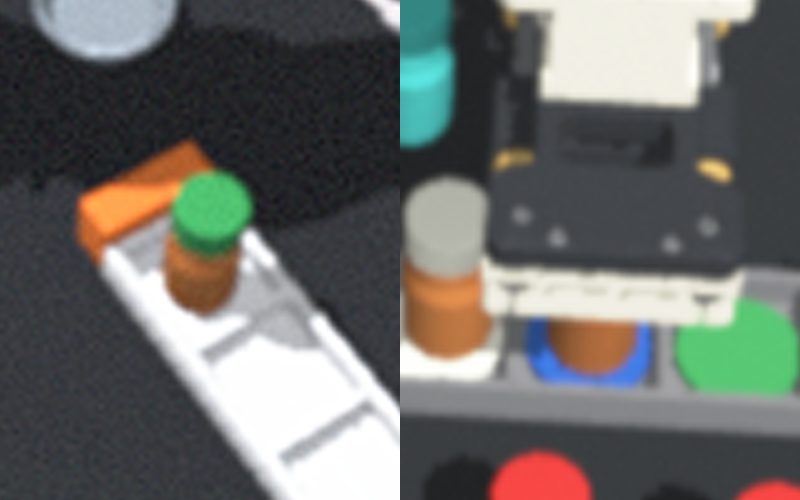

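Green jar stands upright in its pocket; blue is gripped upright (opening 30.1 mm). Carry blue.

```bash

python3 -m handwheel '[[0.8,0,0,0,0],[0.8,0,0,0.25,0],[0.8,0,0,0.6,0],[0.8,0,0,1,0],[0.8,0,0,1,0],[0.8,0,0,1,0]]' 20 | tail -1
python3 -m handwheel '[[0.8,-0.01,0.2,0,-0.05],[0.8,-0.03,0.4,0,-0.1],[0.8,-0.04,0.6,0,-0.15],[0.8,-0.06,0.8,0,-0.2],[0.8,-0.07,0.99,0,-0.25],[0.8,-0.07,0.99,0,-0.25]]' | tail -1
python3 -m handwheel '[[0.8,-0.01,0.2,0,-0.05],[0.8,-0.03,0.4,0,-0.1],[0.8,-0.04,0.6,0,-0.15],[0.8,-0.06,0.8,0,-0.2],[0.8,-0.07,0.99,0,-0.26],[0.8,-0.07,0.99,0,-0.26]]' | tail -1
python3 -m handwheel '[[0.8,-0.02,0.35,0,0],[0.8,-0.05,0.7,0,0],[0.8,-0.07,0.97,0,0],[0.8,-0.07,0.97,0,0],[0.8,-0.07,0.97,0,0],[0.8,-0.07,0.97,0,0]]'
```

```text
opening: 0.0296
opening: 0.0301
opening: 0.0298
time: 21.12
tool_pos: [0.5623, 0.1687, 0.172]
ee_rot: [[0.97, -0.243, 0.012], [-0.243, -0.97, -0.003], [0.012, -0.0, -1.0]]
ft_force: [-0.5, 0.1, -0.8]
opening: 0.0296
```

```bash

python3 -m handwheel '[[0.8,0.014,0.018,-0.2,-0.014],[0.8,0.014,0.018,-0.5,-0.014],[0.8,0.014,0.018,-0.75,-0.014],[0.8,0.014,0.018,-0.85,-0.014],[0.8,0.014,0.018,-0.92,-0.014],[0.8,0.014,0.018,-0.96,-0.014],[0.8,0.014,0.018,-0.98,-0.014],[0.8,0.014,0.018,-1,-0.014],[0.8,0.014,0.018,-1,-0.014],[0.8,0.014,0.018,-1,-0.014]]'
```

```text
time: 22.38
tool_pos: [0.5641, 0.171, 0.0522]
ee_rot: [[0.958, -0.285, 0.012], [-0.285, -0.958, -0.003], [0.013, -0.001, -1.0]]
ft_force: [1.0, -0.4, 0.1]
opening: 0.0301
```

```bash

python3 -m handwheel '[[0.6,0,0,0,0],[0.3,0,0,0,0],[0.25,0,0,0,0],[0.25,0,0,0,0],[0.25,0,0,0.1,0],[0.25,0,0,0.5,0],[0.25,0,0,1,0],[0.25,0,0,1,0]]' 
python3 -m handwheel '[[0.25,-0.01,-0.2,0,0.05],[0.25,-0.03,-0.4,0,0.1],[0.25,-0.04,-0.6,0,0.15],[0.25,-0.05,-0.8,0,0.2],[0.25,-0.07,-0.96,0,0.25],[0.25,-0.07,-0.96,0,0.25]]' | tail -1
python3 -m handwheel '[[0.25,-0.01,-0.2,0,0.05],[0.25,-0.03,-0.4,0,0.1],[0.25,-0.04,-0.6,0,0.15],[0.25,-0.05,-0.8,0,0.2],[0.25,-0.07,-0.96,0,0.26],[0.25,-0.07,-0.96,0,0.26]]' | tail -1
python3 -m handwheel '[[0.25,-0.02,-0.35,0,0],[0.25,-0.05,-0.7,0,0],[0.25,-0.07,-0.94,0,0],[0.25,-0.07,-0.94,0,0],[0.25,-0.07,-0.94,0,0],[0.25,-0.07,-0.94,0,0]]'
```

```text
time: 23.38
tool_pos: [0.5679, 0.1709, 0.1782]
ee_rot: [[0.958, -0.286, 0.024], [-0.286, -0.958, 0.0], [0.023, -0.007, -1.0]]
ft_force: [-0.6, 0.1, 0.3]
opening: 0.0697
opening: 0.0698
opening: 0.0698
time: 25.62
tool_pos: [0.5428, -0.1723, 0.1777]
ee_rot: [[0.265, 0.964, -0.001], [0.964, -0.265, 0.025], [0.023, -0.008, -1.0]]
ft_force: [-1.3, 0.5, -0.1]
opening: 0.0695
```

```bash

python3 -m handwheel '[[0.25,-0.019,-0.01,-0.05,0.013],[0.25,-0.019,-0.01,-0.4,0.013],[0.25,-0.019,-0.01,-0.8,0.013],[0.25,-0.019,-0.01,-1,0.013],[0.25,-0.019,-0.01,-1,0.013],[0.25,-0.019,-0.01,-1,0.013],[0.25,-0.019,-0.01,-1,0.013]]'
python3 -m handwheel '[[0.25,0,0,-0.025,0],[0.25,0,0,-0.025,0],[0.5,0,0,-0.025,0],[0.6,0,0,-0.025,0],[0.7,0,0,-0.025,0],[0.8,0,0,-0.025,0],[0.8,0,0,-0.025,0],[0.8,0,0,-0.025,0],[0.8,0,0,-0.025,0]]' 15
python3 - <<'E'
from h import *
o=[]
for n,p in(("scene",[.564,.171,.03]),("side",[.542,-.174,.06])):
    c=env.get_calibration(n);im=cv2.resize(env.grab_frame(n)[:,:,::-1],None,fx=5,fy=5,interpolation=cv2.INTER_CUBIC)
    u=(proj(c,p)*5).astype(int);o.append(im[u[1]-250:u[1]+250,u[0]-200:u[0]+200])
cv2.imwrite("pics/s8.png",np.hstack(o))
E
```

```text
time: 26.5
tool_pos: [0.5416, -0.1737, 0.0592]
ee_rot: [[0.225, 0.974, 0.0], [0.974, -0.225, 0.024], [0.023, -0.005, -1.0]]
ft_force: [1.0, -0.2, -0.4]
opening: 0.0695
time: 27.62
tool_pos: [0.5415, -0.1737, 0.0561]
ee_rot: [[0.225, 0.974, 0.0], [0.974, -0.225, 0.024], [0.023, -0.005, -1.0]]
ft_force: [-0.5, -0.2, 0.3]
opening: 0.0302
```

View pics/s8.png

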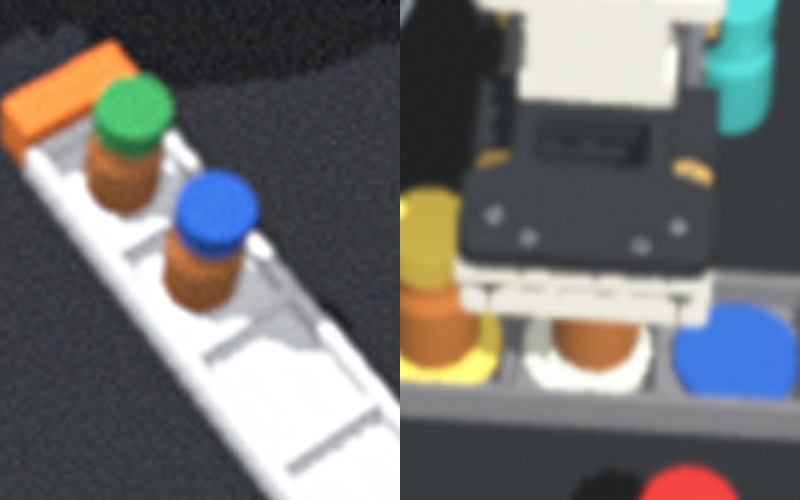

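Green and blue stand in pockets 1 and 2; white is held (30.2 mm). Carry white to pocket 3.

```bash

python3 -m handwheel '[[0.8,0,0,0,0],[0.8,0,0,0.25,0],[0.8,0,0,0.6,0],[0.8,0,0,0.85,0],[0.8,0,0,1,0],[0.8,0,0,1,0],[0.8,0,0,1,0],[0.8,0,0,1,0]]' 20 | tail -1
python3 -m handwheel '[[0.8,0.02,0.2,0,-0.05],[0.8,0.04,0.4,0,-0.1],[0.8,0.06,0.6,0,-0.15],[0.8,0.08,0.82,0,-0.2],[0.8,0.08,0.82,0,-0.2]]' | tail -1
python3 -m handwheel '[[0.8,0.02,0.2,0,-0.05],[0.8,0.04,0.4,0,-0.1],[0.8,0.06,0.6,0,-0.15],[0.8,0.08,0.82,0,-0.2],[0.8,0.08,0.82,0,-0.2]]' | tail -1
python3 -m handwheel '[[0.8,0.02,0.2,0,-0.04],[0.8,0.04,0.5,0,-0.08],[0.8,0.08,0.82,0,-0.12],[0.8,0.08,0.82,0,-0.12]]' | tail -1
python3 -m handwheel '[[0.8,0.04,0.4,0,0],[0.8,0.08,0.75,0,0],[0.8,0.08,0.75,0,0],[0.8,0.08,0.75,0,0],[0.8,0.08,0.75,0,0],[0.8,0.08,0.75,0,0]]'
```

```text
opening: 0.0296
opening: 0.0298
opening: 0.0298
opening: 0.0293
time: 31.22
tool_pos: [0.5793, 0.2164, 0.1726]
ee_rot: [[0.964, -0.266, 0.023], [-0.266, -0.964, 0.003], [0.021, -0.009, -1.0]]
ft_force: [-0.6, 0.4, -0.5]
opening: 0.0298
```

```bash

python3 -m handwheel '[[0.8,0,0.034,-0.2,-0.006],[0.8,0,0.034,-0.5,-0.006],[0.8,0,0.034,-0.75,-0.006],[0.8,0,0.034,-0.85,-0.006],[0.8,0,0.034,-0.92,-0.006],[0.8,0,0.034,-0.96,-0.006],[0.8,0,0.034,-0.98,-0.006],[0.8,0,0.034,-1,-0.006],[0.8,0,0.034,-1,-0.006],[0.8,0,0.034,-1,-0.006]]'
python3 -m handwheel '[[0.6,0,0,0,0],[0.3,0,0,0,0],[0.25,0,0,0,0],[0.25,0,0,0,0],[0.25,0,0,0.1,0],[0.25,0,0,0.4,0],[0.25,0,0,0.7,0],[0.25,0,0,0.9,0],[0.25,0,0,1,0],[0.25,0,0,1,0],[0.25,0,0,1,0],[0.25,0,0,1,0]]'
```

```text
time: 32.48
tool_pos: [0.5795, 0.2205, 0.0529]
ee_rot: [[0.958, -0.284, 0.024], [-0.284, -0.959, 0.003], [0.022, -0.01, -1.0]]
ft_force: [-0.5, -0.4, -0.3]
opening: 0.0302
time: 33.98
tool_pos: [0.5788, 0.2204, 0.1716]
ee_rot: [[0.958, -0.284, 0.021], [-0.284, -0.959, 0.002], [0.02, -0.008, -1.0]]
ft_force: [-0.5, -0.5, -0.6]
opening: 0.07
```

```bash

python3 -m handwheel '[[0.25,-0.05,-0.2,0,0.05],[0.25,-0.1,-0.4,0,0.1],[0.25,-0.15,-0.6,0,0.15],[0.25,-0.19,-0.8,0,0.2],[0.25,-0.19,-0.8,0,0.2]]' | tail -1
python3 -m handwheel '[[0.25,-0.05,-0.2,0,0.05],[0.25,-0.1,-0.4,0,0.1],[0.25,-0.15,-0.6,0,0.15],[0.25,-0.19,-0.8,0,0.2],[0.25,-0.19,-0.8,0,0.2]]' | tail -1
python3 -m handwheel '[[0.25,-0.05,-0.2,0,0.04],[0.25,-0.12,-0.5,0,0.08],[0.25,-0.19,-0.8,0,0.12],[0.25,-0.19,-0.8,0,0.12]]' | tail -1
python3 -m handwheel '[[0.25,-0.1,-0.4,0,0],[0.25,-0.19,-0.72,0,0],[0.25,-0.19,-0.72,0,0],[0.25,-0.19,-0.72,0,0],[0.25,-0.19,-0.72,0,0],[0.25,-0.19,-0.72,0,0]]'
```

```text
opening: 0.0698
opening: 0.0698
opening: 0.0696
time: 36.48
tool_pos: [0.4884, -0.1573, 0.171]
ee_rot: [[0.243, 0.97, -0.003], [0.97, -0.243, 0.02], [0.019, -0.008, -1.0]]
ft_force: [0.8, -0.8, 0.3]
opening: 0.0701
```

```bash

python3 -m handwheel '[[0.25,-0.008,-0.039,-0.05,0.006],[0.25,-0.008,-0.039,-0.4,0.006],[0.25,-0.008,-0.039,-0.8,0.006],[0.25,-0.008,-0.039,-0.96,0.006],[0.25,-0.008,-0.039,-0.96,0.006],[0.25,-0.008,-0.039,-0.96,0.006],[0.25,-0.008,-0.039,-0.96,0.006],[0.5,-0.008,-0.039,-0.96,0.006],[0.6,-0.008,-0.039,-0.96,0.006],[0.7,-0.008,-0.039,-0.96,0.006],[0.8,-0.008,-0.039,-0.96,0.006],[0.8,-0.008,-0.039,-0.96,0.006],[0.8,-0.008,-0.039,-0.96,0.006],[0.8,-0.008,-0.039,-0.96,0.006]]' 15
```

```text
time: 38.22
tool_pos: [0.4874, -0.1621, 0.0558]
ee_rot: [[0.224, 0.975, -0.004], [0.974, -0.224, 0.02], [0.019, -0.008, -1.0]]
ft_force: [1.3, -0.5, -0.2]
opening: 0.0302
```

```bash

python3 -m handwheel '[[0.8,0,0,0,0],[0.8,0,0,0.25,0],[0.8,0,0,0.6,0],[0.8,0,0,0.85,0],[0.8,0,0,1,0],[0.8,0,0,1,0],[0.8,0,0,1,0],[0.8,0,0,1,0]]' 20 | tail -1
python3 -m handwheel '[[0.8,0.05,0.2,0,-0.05],[0.8,0.1,0.45,0,-0.1],[0.8,0.16,0.7,0,-0.15],[0.8,0.22,0.9,0,-0.2],[0.8,0.22,0.9,0,-0.2]]' | tail -1
python3 -m handwheel '[[0.8,0.05,0.2,0,-0.05],[0.8,0.1,0.45,0,-0.1],[0.8,0.16,0.7,0,-0.15],[0.8,0.22,0.9,0,-0.2],[0.8,0.22,0.9,0,-0.2]]' | tail -1
python3 -m handwheel '[[0.8,0.05,0.2,0,-0.04],[0.8,0.12,0.5,0,-0.08],[0.8,0.22,0.9,0,-0.12],[0.8,0.22,0.9,0,-0.12]]' | tail -1
python3 -m handwheel '[[0.8,0.1,0.4,0,0],[0.8,0.2,0.8,0,0],[0.8,0.22,0.84,0,0],[0.8,0.22,0.84,0,0],[0.8,0.22,0.84,0,0],[0.8,0.22,0.84,0,0]]'
```

```text
opening: 0.0299
opening: 0.0301
opening: 0.0296
opening: 0.0298
time: 41.72
tool_pos: [0.5924, 0.2667, 0.1724]
ee_rot: [[0.964, -0.265, 0.018], [-0.266, -0.964, 0.007], [0.016, -0.011, -1.0]]
ft_force: [0.0, 0.0, -0.6]
opening: 0.0298
```

```bash

python3 -m handwheel '[[0.8,0.01,0.03,-0.2,-0.006],[0.8,0.01,0.03,-0.5,-0.006],[0.8,0.01,0.03,-0.75,-0.006],[0.8,0.01,0.03,-0.85,-0.006],[0.8,0.01,0.03,-0.92,-0.006],[0.8,0.01,0.03,-0.96,-0.006],[0.8,0.01,0.03,-0.98,-0.006],[0.8,0.01,0.03,-1,-0.006],[0.8,0.01,0.03,-1,-0.006],[0.8,0.01,0.03,-1,-0.006]]'
python3 -m handwheel '[[0.6,0,0,0,0],[0.3,0,0,0,0],[0.25,0,0,0,0],[0.25,0,0,0,0],[0.25,0,0,0.1,0],[0.25,0,0,0.4,0],[0.25,0,0,0.7,0],[0.25,0,0,0.9,0],[0.25,0,0,1,0],[0.25,0,0,1,0],[0.25,0,0,1,0],[0.25,0,0,1,0]]'
python3 -m handwheel '[[0.2,-0.4,0.4,0.2,0],[0.2,-0.9,0.6,0.4,0],[0.2,-0.9,0.6,0.4,0],[0.2,-0.9,0.6,0.4,0],[0.2,-0.9,0.6,0.4,0],[0.2,-0.9,0.6,0.4,0]]' | head -2
python3 - <<'E'
from h import *
o=[]
for n in("scene","side"):
    c=env.get_calibration(n);im=cv2.resize(env.grab_frame(n)[:,:,::-1],None,fx=4,fy=4,interpolation=cv2.INTER_CUBIC)
    for p in((.549,.121),(.564,.1705),(.579,.2205),(.594,.270)):
        u=proj(c,[*p,.069])*4;cv2.drawMarker(im,tuple(u.astype(int)),(0,0,0),0,12,2)
    u=(proj(c,[.571,.195,.03])*4).astype(int);o.append(im[u[1]-280:u[1]+280,u[0]-190:u[0]+190])
cv2.imwrite("pics/s9.png",np.hstack(o))
E
```

```text
time: 42.98
tool_pos: [0.5938, 0.2704, 0.0526]
ee_rot: [[0.959, -0.283, 0.019], [-0.284, -0.959, 0.007], [0.016, -0.012, -1.0]]
ft_force: [0.4, -0.6, -0.9]
opening: 0.0298
time: 44.48
tool_pos: [0.5931, 0.2703, 0.1713]
ee_rot: [[0.959, -0.283, 0.017], [-0.284, -0.959, 0.006], [0.015, -0.01, -1.0]]
ft_force: [0.8, 0.3, 0.8]
opening: 0.07
time: 45.22
tool_pos: [0.4865, 0.3405, 0.2187]
```

View pics/s9.png

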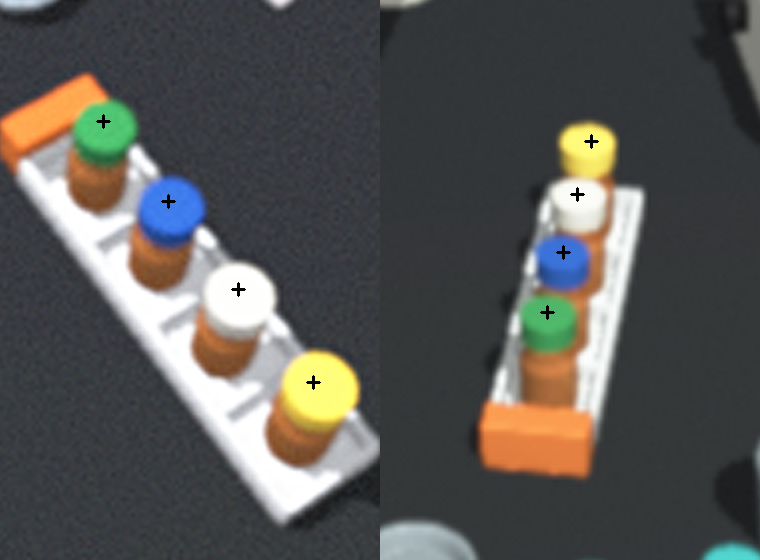

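All four jars stand upright in order: green, blue, white, yellow from the orange end. The cap tops lie within about 4 mm of the marked pocket centres, and the gripper is well clear.

```bash
python3 -c "
from bench import env
print(env.sign_off(), env.read_state()['time'])"
```

```text
the job is handed in; nothing more can be done
the job is handed in; nothing more can be done
```

I moved all four jars to the furnace rack and handed the job in at about 45 s of robot time. From the orange end they stand green, blue, white, yellow, the same order as their pads in the drying rack.

**Last checks:** The final scene and side views show every jar upright in its own pocket. By eye, the cap tops lie within about 4 mm of the pocket centres. The gripper was open and clear of the rack, about 13 cm from the last jar. The contact-force readings I printed stayed under 2 N.

**What disagreed or was not measured:**
- The fingertips looked about 15 mm higher in the pictures than the stated 25 mm ahead of the TCP. The grip landed on the caps, with the jaws about 30 mm open instead of the 32 mm jar diameter, and it held.
- The tool picked up a tilt of about 0.025 rad partway through, with no visible effect on the jars.
- I did not measure how high the jars sit above the rack floor. That rests on the lowering height, and none looked raised in the final pictures.

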